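# Load the spigoted pawn blanks into the lathe's feed chute

### The arm

A 7-joint arm with a two-finger parallel gripper is mounted at the origin on the work surface. World frame = base frame: x ahead of the robot, y to its left, z up, the work surface at z = 0. Lengths are in m, angles in rad, forces in N, time in s.
With the tool pointing down it reaches from about 0.4 to 0.925 m from the base axis. Payload 4.1 kg.
Tool frame: the origin (TCP) lies midway between the tips of the shut fingers; the grasp point (between the pads) lies 19 mm behind it; x points along the fingers, y is the direction in which the jaws open and shut, and the axes are right-handed (so a half turn about x gives the same grasp; the last joint's range is limited). The gripper opens to 85 mm and grips with 20 to 120 N. Pads are 22 mm wide; open, the fingers measure 114 mm over their backs; the gripper's body (76 mm by 85 mm) begins 54 mm behind the grasp point. The pads swing forward as they close: fully open they stand 13 mm farther back than shut.
Start: joints at [1.149, 0.398, 0.045, 1.537, -0.019, 1.207, -0.051], TCP at [0.206, -0.616, 0.231] pointing down, gripper open.
Joint ranges: [-2.82, 2.82], [-0.49, 2.23], [-1.37, 1.46], [0, 2.46], [-1.36, 4.5], [0.23, 2], [-2.94, 2.94]. Speed limits (rad/s): [2.57, 2.57, 3.14, 3.14, 3.14, 3.14, 3.14].

### API

Orientations are given as a unit quaternion [x, y, z, w].
In Python, from cell import ctrl gives the robot as it stands.
- The arm moves only by the tool carry_out, never from a script. Its argument "deltas" is text: rows parted by semicolons, each of 5 numbers parted by spaces: the shift along the tool's x, y, z in cm, then the turn about the tool's x in degrees, then the opening in per cent of the stroke, from 0 (shut) to 100 (fully open). A call has 1 to 5 rows; each row is the pose to reach, as a shift and turn from the pose measured when the call began, along the tool's axes at that moment; what a row does not reach only later rows make up. A row lasts 1/12 s, in which the tool goes at most 41.7 mm and 7.16 degrees, less where a joint would pass 70% of its speed; a pose out of reach is approached as far as the arm can. A call with a gripper value outside its range is refused whole. The fingers move at their own pace and stop on an object; the grip force is fixed at half the most. Time passes only in rows, so rows that repeat a pose let the fingers close. It gives the time, the measured TCP pose, the force and the opening at its end, in the units of the state.
- ctrl.observe(): the state, without advancing time (a new reading comes with each control period).
- ctrl.grab_frame(name): name is "scene" or "top" or "wrist"; returns a dict with "img" (420x560x3 uint8, red, green, blue), "z_map" (420x560 float32, m along the optical axis (not along the pixel's ray), 0 where there is no reading), "K" (3x3 intrinsics, pixels), "rvec" (rotation vector, rad) and "tvec" (3), from world to camera coordinates, as OpenCV has them; the wrist camera has in their place "mount" (4x4, takes a point from camera to tool coordinates, whose origin is the TCP and whose axes are the tool frame's). Camera axes: x right, y down, z forward; pixel columns grow to the right and rows downward; lengths in m; the calibration is good to about 2 mm. A picture is of the moment at which its call begins: read the wrist's pose just before it.
- ctrl.sign_off(): hands the job in, once; it reports no verdict.
The state is a dict: "clock": time; "q": joint angles; "dq": joint speeds; "tau": joint torques, N m; "tcp_pos": TCP position; "ee_rot": TCP orientation; "force": force on the tool from outside, world axes, zero at the start; "ft_torque": the same for the moment, N m; "width": finger opening in m.
Only numpy, scipy, OpenCV 4.12 (cv2) and the standard library are available. Lean on these libraries where they do the work, as an engineer would, in place of code of your own. Each camera call takes 0.05 s, during which the arm holds its last target. There are 200 camera calls.

### The job

Two of the four boxwood pawn blanks on the bench have a round spigot turned on one end. Load both of these into the tilted feed chute through its open upper tray, one after the other, spigot end pointing downhill, so that both slide fully down into the covered tube and rest there. Do not knock over the half-turned ebony rook standing among the blanks.

Things in the scene. Friction and masses are not known exactly. Their poses are not given: they have to be found in the camera images.
- blank_a: Spigoted pawn blank lying on the bench at any yaw: pale boxwood, 45 g, square body 50 x 30 x 30 mm, round spigot 16 mm across and 16 long in the middle of one end. Origin: centre of the square body, 15 mm above the bench; x along it and out through the spigot (square end at -25, shoulder at +25, spigot tip at +41 mm), z up. The two blanks without a spigot are not to be loaded.
- blank_b: The other spigoted pawn blank, the same in every way as blank_a. The two, nose to tail with spigots downhill, fill the chute's tube from its end stop to 132 mm (body centres at 41 and 107 mm).
- chute: Fixed chute of waxed aluminium, floor sloping 18 degrees, low end to the robot's left; slippery (friction 0.12): blanks let go slide down it. Origin: mid floor at the low end, on the end stop's face, 30 mm over the bench; x UPHILL along the floor, z square to it, outwards. x = 0 to 150 mm: covered tube, 38 x 38 mm inside, 4 mm walls and roof, 16 mm viewing slot in the roof.
- tray (a point): Middle of the floor of the chute's open upper tray, where blanks are put in; axes as chute. The tray, without a roof, runs from x = 150 to 270 mm of the chute; this point is at x = 210 mm. Flat floor 34 mm wide, flanks rising outwards at 45 degrees to 12 mm above it (about 60 mm across their tops), so that a blank set down off-centre slides to the middle.
- rook: Half-turned rook of black ebony, standing upright on the bench between the blanks, 60 mm high, 34 mm across its foot. Origin: centre of its underside, z up. Must stay standing.
Mind the look-alikes: they are no part of the job. Leave any blue or turquoise look-alike of the blank_b alone.

How it is judged:
At the end, for the whole second after the job is handed in: Both spigoted blanks rest inside the tube (body centres 20 to 123 mm up from the end stop, within 15 mm of its middle line, 5 to 28 mm above its floor), spigot ends downhill (long axis over 7 degrees below level), and the rook leans under 0.5 rad (x of blank_a in the frame of chute between 0.02 and 0.123 m and y of blank_a in the frame of chute between -0.015 and 0.015 m and z of blank_a in the frame of chute between 0.005 and 0.028 m and angle between each of blank_a, blank_b's own x axis and vertical above 1.7 rad and linear speed of each of blank_a, blank_b below 0.02 m/s and x of blank_b in the frame of chute between 0.02 and 0.123 m and y of blank_b in the frame of chute between -0.015 and 0.015 m and z of blank_b in the frame of chute between 0.005 and 0.028 m and angle between rook's own z axis and vertical below 0.5 rad); the robot touches nothing.
It fails at once if the ebony rook is knocked over (leans more than 0.5 rad) (angle between rook's own z axis and vertical above 0.5 rad).
It also fails if it takes over 64 s, if anything falls off the work surface, if the arm or the gripper's body presses on something with over 40 N, if the wrist force passes 120 N, or if a joint passes its speed limit or range.

## Working session

There is one attempt and no reset: what is moved stays moved. The work goes in short steps, Python scripts to look and compute and a tool call to move; the robot and the scene stay as the last step left them, time stands still between calls to the robot, and variables do not carry over. Pictures are saved under pics/ and viewed, about 8 in all and at most 12, crops included, and the job is handed in when it is done.

Besides the shell and the picture viewer there is one more tool, called after "Emit:" as name(argument=value, ...) on one line, values as JSON. carry_out: Moves the arm, as the interface text tells. Its arguments: {"type":"object","properties":{"deltas":{"type":"string"}},"required":["deltas"]}

```bash
mkdir -p pics; ls
cat > h.py <<'E'
import numpy as np, cv2
from cell import ctrl
from scipy.spatial.transform import Rotation as R
def frame(n):
    s=ctrl.observe(); f=ctrl.grab_frame(n)
    if n=='wrist':
        T=np.eye(4);T[:3,:3]=R.from_quat(s['ee_rot']).as_matrix();T[:3,3]=s['tcp_pos']
        f['C']=T@np.array(f['mount'])
    else:
        W=np.eye(4);W[:3,:3]=cv2.Rodrigues(np.array(f['rvec'],float))[0];W[:3,3]=np.ravel(f['tvec'])
        f['C']=np.linalg.inv(W)
    return f
def save(f,n): cv2.imwrite(n,f['img'][:,:,::-1])
def ray(f,uv):
    uv=np.atleast_2d(np.array(uv,float)); d=np.c_[uv,np.ones(len(uv))]@np.linalg.inv(f['K']).T
    return f['C'][:3,3], d@f['C'][:3,:3].T
def onplane(f,uv,z):
    o,d=ray(f,uv); return o+d*((z-o[2])/d[:,2])[:,None]
def cloud(f):
    v,u=np.mgrid[:420,:560]; o,d=ray(f,np.c_[u.ravel(),v.ravel()])
    return (o+d*f['z_map'].reshape(-1,1)).reshape(420,560,3)
E
python3 - <<'E'
from h import *
for n in ('scene','top'):
    f=frame(n); save(f,f'pics/{n}0.png'); np.savez(f'{n}0.npz',**f); print(n,f['C'].round(3).tolist(),np.array(f['K']).tolist())
s=ctrl.observe(); print(s)
a,b=[cv2.imread(f'pics/{n}0.png') for n in('scene','top')]
E
```

```text
pics
scene [[-0.129, 0.761, -0.636, 1.026], [0.992, 0.1, -0.081, 0.067], [0.003, -0.641, -0.767, 0.715], [0.0, 0.0, 0.0, 1.0]] [[401.31504880864867, 0.0, 277.03189598948177], [0.0, 401.31504880864867, 208.22079901131437], [0.0, 0.0, 1.0]]
top [[-0.006, -0.985, 0.171, 0.341], [-1.0, 0.01, 0.021, 0.01], [-0.023, -0.171, -0.985, 0.985], [0.0, 0.0, 0.0, 1.0]] [[397.90786416546194, 0.0, 277.1559041121382], [0.0, 397.90786416546194, 209.96163338500557], [0.0, 0.0, 1.0]]
{'clock': 0.1, 'q': array([ 1.14898797,  0.39913628,  0.04506329,  1.53772366, -0.01867636,
        1.20690403, -0.05070868]), 'dq': array([ 0.00030182, -0.00111118,  0.00080463, -0.0035172 ,  0.00072848,
        0.00025746,  0.00047377]), 'tau': array([ 4.48352803e-03, -4.76262581e+01,  1.37011115e+00, -2.54949313e+01,
        1.18552145e-02,  4.99141635e-03,  2.78354662e-06]), 'tcp_pos': array([ 0.20602603, -0.61589928,  0.23036961]), 'ee_rot': array([-0.69775798, -0.11426518,  0.69806401, -0.11306596]), 'force': array([-0.70218048,  0.09579827, -0.65374763]), 'ft_torque': array([ 0.0151647 , -0.01566891,  0.03923187]), 'width': 0.0852189952805153}
```

View pics/top0.png

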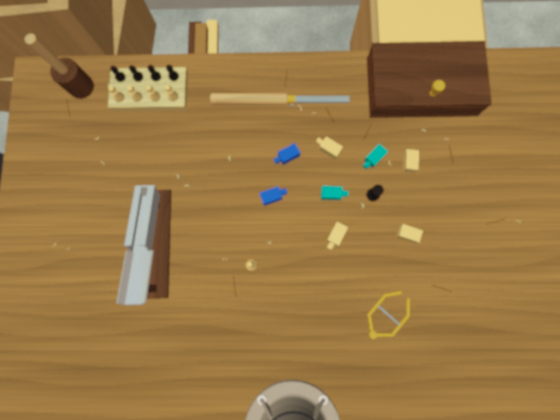

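View pics/scene0.png

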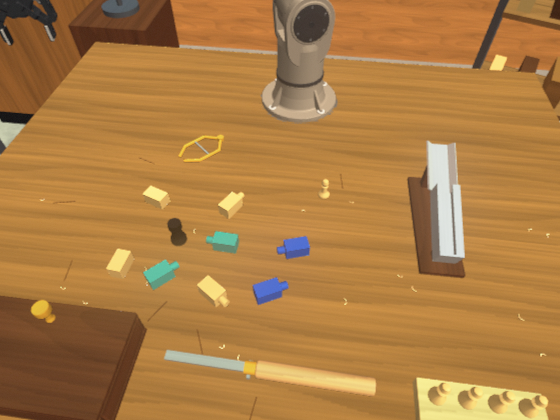

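The top view shows four cream blanks. (330,146) has a spigot toward (320,140), and (338,234) has one toward (331,247). (412,160) and (411,233) are plain. The blue and turquoise ones are look-alikes. The rook is at (375,192). The chute is at (145,245), with its tube at the top of the image (far end) and its tray at the bottom (near end). Next I'll measure these in both views and confirm with a crop.

```bash
cat > m.py <<'E'
from h import *
def load(n): return dict(np.load(n))
E
python3 - <<'E'
from m import *
T=load('top0.npz');S=load('scene0.npz')
for n,f,roi in(('top',T,(300,110,450,260)),('scene',S,(90,170,260,320))):
    hsv=cv2.cvtColor(f['img'],cv2.COLOR_RGB2HSV); P=cloud(f)
    m=cv2.inRange(hsv,(18,60,170),(35,190,255)); k=np.zeros_like(m);k[roi[1]:roi[3],roi[0]:roi[2]]=1;m*=k
    c,_=cv2.findContours(m,cv2.RETR_EXTERNAL,cv2.CHAIN_APPROX_NONE)
    for q in c:
        if cv2.contourArea(q)<60: continue
        b=np.zeros_like(m);cv2.drawContours(b,[q],-1,1,-1); p=P[b>0]; top=p[p[:,2]>np.percentile(p[:,2],90)-.006]
        r=cv2.minAreaRect((top[:,:2]*1000).astype(np.float32))
        print(n,cv2.boundingRect(q),'z',np.percentile(p[:,2],[5,50,95]).round(3),'rect',np.round(r[0],1),np.round(r[1],1),round(r[2],1),'mean',(top[:,:2].mean(0)*1000).round(1))
    # rook
    m=cv2.inRange(hsv,(0,0,0),(180,255,45))*k; p=P[m>0]; p=p[(p[:,2]>.01)&(p[:,2]<.08)]; print('rook',p.min(0).round(3),p.max(0).round(3),p.mean(0).round(3))
    # chute: light gray
    g=cv2.inRange(hsv,(85,0,110),(125,90,255)); 
    kk=np.zeros_like(g); 
    if n=='top': kk[170:310,105:175]=1
    else: kk[135:270,410:470]=1
    p=P[(g*kk)>0]; p=p[p[:,2]>.01]; np.save(f'chute_{n}.npy',p); print('chute',len(p),p.min(0).round(3),p.max(0).round(3))
    for x in np.arange(.2,.56,.03):
        q=p[abs(p[:,0]-x)<.008]
        if len(q): 
            print(round(x,2),'y',q[:,1].min().round(3),q[:,1].max().round(3),'z by y',[(round(y,3),np.median(q[abs(q[:,1]-y)<.005][:,2]).round(3)) for y in np.arange(.25,.4,.01) if (abs(q[:,1]-y)<.005).sum()>2])
big=lambda f,r:cv2.resize(f['img'][r[1]:r[3],r[0]:r[2],::-1],(400,300) ,interpolation=cv2.INTER_CUBIC)
cv2.imwrite('pics/c1.png',np.vstack([np.hstack([big(T,(290,120,440,232+0)),big(T,(290,150,440,262))]),np.hstack([big(S,(100,180,260,300)),big(T,(90,170,230,310))])]))
E
```

```text
top (398, 222, 26, 22) z [-0.002  0.028  0.031] rect [ 410.2 -149.5] [ 49.3 344.2] 15.4 mean [ 449.1 -288.7]
top (323, 221, 38, 30) z [-0.002  0.027  0.031] rect [398.9 -68.3] [ 38.1 191.1] 48.0 mean [ 448.3 -113.5]
top (404, 148, 17, 23) z [-0.002  0.028  0.031] rect [ 487.6 -166.3] [ 51.5 455.8] 46.3 mean [ 629.8 -302.1]
top (316, 136, 28, 21) z [-0.001  0.028  0.032] rect [518.5 -39.5] [ 52.6 365.3] 66.3 mean [ 667.4 -105.6]
rook [ 0.535 -0.217  0.01 ] [ 0.557 -0.195  0.062] [ 0.544 -0.204  0.042]
chute 165 [0.294 0.01  0.093] [0.354 0.358 0.985]
0.29 y 0.33 0.358 z by y [(np.float64(0.33), np.float64(0.112)), (np.float64(0.34), np.float64(0.111)), (np.float64(0.35), np.float64(0.112))]
0.32 y 0.329 0.357 z by y [(np.float64(0.33), np.float64(0.106)), (np.float64(0.34), np.float64(0.102)), (np.float64(0.35), np.float64(0.103)), (np.float64(0.36), np.float64(0.103))]
0.35 y 0.338 0.35 z by y [(np.float64(0.35), np.float64(0.096))]
scene (197, 275, 32, 32) z [0.007 0.029 0.032] rect [830.  -15.9] [423.7  46.8] 29.1 mean [ 671.8 -103.9]
scene (106, 248, 28, 31) z [0.001 0.029 0.032] rect [ 828.4 -137. ] [565.8  53. ] 40.5 mean [ 637.  -300.3]
scene (218, 191, 26, 28) z [0.    0.029 0.032] rect [729. -40.] [629.7  54.9] 14.8 mean [ 459.  -110.6]
scene (142, 185, 29, 24) z [0.    0.029 0.032] rect [ 720.5 -108. ] [703.   50.1] 33.8 mean [ 453.9 -285.8]Traceback (most recent call last):
  File "<stdin>", line 13, in <module>
    return umr_minimum(a, axis, None, out, keepdims, initial, where)
ValueError: zero-size array to reduction operation minimum which has no identity
```

Run:
```python
from m import *
T=load('top0.npz');S=load('scene0.npz')
for n,f,roi in(('top',T,(300,110,450,260)),('scene',S,(90,170,260,320))):
    hsv=cv2.cvtColor(f['img'],cv2.COLOR_RGB2HSV); P=cloud(f); P[f['z_map']<=0]=np.nan
    m=cv2.inRange(hsv,(18,60,170),(35,190,255)); k=np.zeros_like(m);k[roi[1]:roi[3],roi[0]:roi[2]]=1;m*=k
    c,_=cv2.findContours(m,cv2.RETR_EXTERNAL,cv2.CHAIN_APPROX_NONE)
    for q in c:
        if cv2.contourArea(q)<60: continue
        b=np.zeros_like(m);cv2.drawContours(b,[q],-1,1,-1); p=P[b>0];p=p[(p[:,2]>.024)&(p[:,2]<.05)]
        r=cv2.minAreaRect((p[:,:2]*1000).astype(np.float32))
        print(n,cv2.boundingRect(q),len(p),'z',np.median(p[:,2]).round(4),'rect',np.round(r[0],1),np.round(r[1],1),round(r[2],1),'mean',(p[:,:2].mean(0)*1000).round(1))
    p=P[cv2.inRange(hsv,(0,0,0),(180,255,50))*k>0]; p=p[(p[:,2]>.01)&(p[:,2]<.08)]
    if len(p): print('rook',p.min(0).round(3),p.max(0).round(3))
    box=(90,170,180,310) if n=='top' else (400,130,480,280)
    p=P[box[1]:box[3],box[0]:box[2]].reshape(-1,3)
    for x in np.arange(.28,.58,.04):
        q=p[abs(p[:,0]-x)<.006]
        print(round(x,2),[(int(y*1000),int(1000*np.median(q[abs(q[:,1]-y)<.003][:,2]))) for y in np.arange(.24,.4,.006) if (abs(q[:,1]-y)<.003).sum()>1])
big=lambda f,r:cv2.resize(f['img'][r[1]:r[3],r[0]:r[2],::-1],(400,300) ,interpolation=cv2.INTER_CUBIC)
cv2.imwrite('pics/c1.png',np.vstack([np.hstack([big(T,(300,120,380,180)),big(T,(300,200,380,260))]),np.hstack([big(S,(370,130,530,280)),big(T,(70,170,230,310))])]))
```

```text
top (398, 222, 26, 22) 270 z 0.0287 rect [ 449.9 -290. ] [50.4 30.4] 69.2 mean [ 449.6 -289.5]
top (323, 221, 38, 30) 263 z 0.0288 rect [ 446.5 -113. ] [29.8 58.8] 61.5 mean [ 449.5 -114.7]
top (404, 148, 17, 23) 253 z 0.0288 rect [ 633.3 -305.1] [30.4 51.4] 84.3 mean [ 632.3 -304.4]
top (316, 136, 28, 21) 238 z 0.0291 rect [ 669.1 -106.3] [50.2 30.8] 54.8 mean [ 668.7 -106.1]
rook [ 0.535 -0.217  0.01 ] [ 0.557 -0.195  0.062]
0.28 [(270, 0), (276, -1), (282, -2), (288, 0), (294, -1), (300, 0), (306, 0), (312, 0), (318, -2), (324, -1), (330, 0), (336, -1), (342, -1), (348, 0), (354, -1), (360, 0), (366, 0), (372, 0), (378, -1), (384, 0), (390, -1), (396, 0)]
0.32 [(270, -1), (276, -1), (282, -1), (288, -1), (294, 0), (300, 11), (306, 10), (312, 109), (318, 13), (324, 46), (330, 104), (336, 101), (342, 102), (348, 102), (354, 103), (360, 103), (366, 110), (372, 113)]
0.36 [(276, 0), (282, -1), (288, 0), (294, -1), (300, 10), (306, 10), (312, 97), (318, 12), (324, 14), (330, 87), (336, 88), (342, 90), (348, 90), (354, 90), (360, 91), (366, 97), (372, 101)]
0.4 [(276, 0), (282, 0), (288
[... 1934 characters left out ...]
6, 11), (312, 11), (318, 11), (324, 87), (330, 106), (336, 106), (354, 87), (360, 105), (366, 105)]
0.48 [(270, 0), (276, 0), (282, 0), (288, 0), (294, 0), (300, 3), (306, 11), (312, 10), (318, 12), (324, 76), (330, 94), (336, 95), (354, 92), (360, 92), (366, 92)]
0.52 [(264, 1), (270, 0), (276, 0), (282, 0), (288, 0), (294, 0), (300, 2), (306, 11), (312, 11), (318, 11), (324, 55), (330, 82), (336, 82), (354, 79), (360, 81), (366, 80), (396, 0)]
0.56 [(264, 0), (270, 0), (276, 0), (282, 0), (288, 0), (294, 0), (300, 2), (306, 11), (312, 11), (318, 12), (324, 55), (330, 56), (336, 53), (342, 41), (348, 42), (354, 50), (360, 58), (366, 57), (372, 11), (378, 11), (384, 11), (390, 10), (396, 0)]
```

View pics/c1.png

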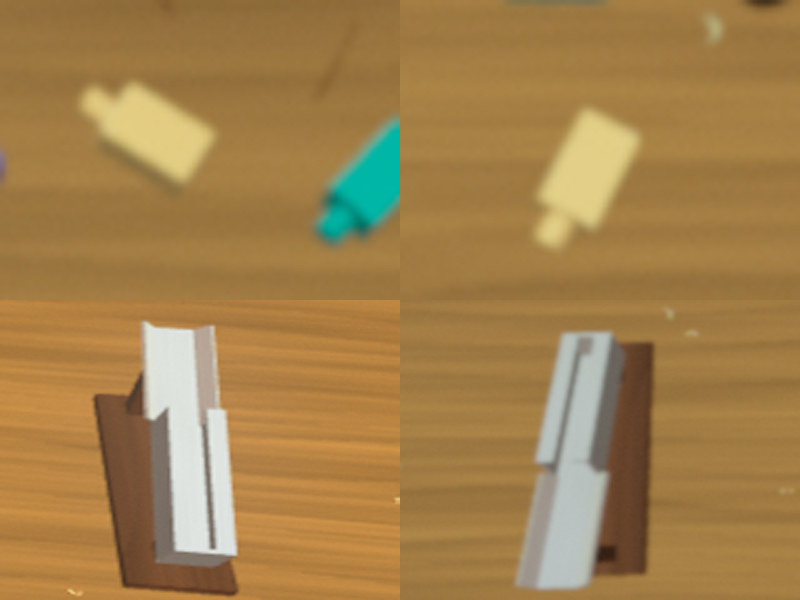

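The crop confirms it. The far blank (330,146) has its spigot up-left (yaw about 55°). The near blank (338,234) has its spigot down-left (yaw about 151°). Both are cream, with tops at z≈0.03. The chute's axis runs along world x at y≈0.345. It slopes down in +x at 18°, with the tray at about (0.345, 0.345, 0.095).

I'll do the near blank first.

```bash
cat > p.py <<'E'
from h import *
import sys
# usage: p.py x y z yaw(tool y, deg, or 'k') [waypoints...] ; prints call rows
def wrap(a): return (a+180)%360-180
def plan(wps,dstep=.15,astep=33):
    s=ctrl.observe(); M=R.from_quat(s['ee_rot']).as_matrix(); p=np.array(s['tcp_pos']); yaw=np.degrees(np.arctan2(M[1,1],M[0,1]))
    print('now',p.round(4),'yaw',yaw.round(1),'xaxis',M[:,0].round(3),'t',s['clock'],'w',round(s['width'],4),'q7',s['q'][6].round(2))
    first=True
    for x,y,z,a in wps:
        t=np.array([x,y,z]); da=a-yaw
        n=max(1,int(np.ceil(max(np.linalg.norm(t-p)/dstep,abs(da)/astep))))
        for i in range(n):
            c,sn=np.cos(np.radians(yaw)),np.sin(np.radians(yaw))
            Rm=np.c_[[0,0,-1],[c,sn,0],[sn,-c,0]]
            d=Rm.T@((t-p)/(n-i)); print((d*100).round(2),'turn',round(-(a-yaw)/(n-i),1))
            p=p+(t-p)/(n-i); yaw=yaw+(a-yaw)/(n-i)
        print('--')
if __name__=='__main__': plan(np.array(list(map(float,sys.argv[1:]))).reshape(-1,4))
E
python3 p.py .44 -.12 .22 61.5
```

```text
now [ 0.206  -0.6159  0.2304] yaw -71.5 xaxis [-0.001  0.002 -1.   ] t 0.1 w 0.0852 q7 -0.05
[ 0.21 -7.92 -7.58] turn -26.6
[  0.21  -3.69 -10.33] turn -26.6
[  0.21   1.33 -10.89] turn -26.6
[ 0.21  6.06 -9.14] turn -26.6
[ 0.21  9.51 -5.46] turn -26.6
--
```

Emit:
carry_out(deltas="0.2 -7.9 -7.6 -26.6 100;0.2 -7.9 -7.6 -26.6 100;0.2 -7.9 -7.6 -26.6 100;0.2 -7.9 -7.6 -26.6 100;0.2 -7.9 -7.6 -26.6 100")

```text
clock: 0.52
tcp_pos: [0.2544, -0.5149, 0.2283]
ee_rot: [0.652, 0.274, -0.652, 0.272]
force: [0.5, -0.9, 0.5]
width: 0.0856
```

Emit:
carry_out(deltas="0.2 -3.7 -10.3 -26.6 70;0.2 -3.7 -10.3 -26.6 70;0.2 -3.7 -10.3 -26.6 70;0.2 -3.7 -10.3 -26.6 70;0.2 -3.7 -10.3 -26.6 70")

```text
clock: 0.93
tcp_pos: [0.3007, -0.4151, 0.2265]
ee_rot: [0.572, 0.417, -0.572, 0.415]
force: [0.3, -0.7, -0.4]
width: 0.06
```

Emit:
carry_out(deltas="0.2 1.3 -10.9 -26.6 70;0.2 1.3 -10.9 -26.6 70;0.2 1.3 -10.9 -26.6 70;0.2 1.3 -10.9 -26.6 70;0.2 1.3 -10.9 -26.6 70")

```text
clock: 1.35
tcp_pos: [0.3468, -0.3158, 0.2248]
ee_rot: [0.462, 0.536, -0.461, 0.535]
force: [-1.4, -0.2, -0.8]
width: 0.06
```

Emit:
carry_out(deltas="0.2 6.1 -9.1 -26.6 70;0.2 6.1 -9.1 -26.6 70;0.2 6.1 -9.1 -26.6 70;0.2 6.1 -9.1 -26.6 70;0.2 6.1 -9.1 -26.6 70")

```text
clock: 1.77
tcp_pos: [0.3938, -0.2179, 0.223]
ee_rot: [0.327, 0.627, -0.327, 0.627]
force: [0.0, -0.9, -0.5]
width: 0.0594
```

Emit:
carry_out(deltas="0.2 9.5 -5.5 -26.6 70;0.2 9.5 -5.5 -26.6 70;0.2 9.5 -5.5 -26.6 70;0.2 9.5 -5.5 -26.6 70;0.2 9.5 -5.5 -26.6 70")

```text
clock: 2.18
tcp_pos: [0.4407, -0.1198, 0.221]
ee_rot: [0.176, 0.685, -0.176, 0.685]
force: [-0.3, -0.7, 0.1]
width: 0.0599
```

```bash
cat > w.py <<'E'
from h import *
import sys
f=frame('wrist'); save(f,sys.argv[1]); np.savez(sys.argv[1]+'.npz',**f)
hsv=cv2.cvtColor(f['img'],cv2.COLOR_RGB2HSV); P=cloud(f); P[f['z_map']<=0]=np.nan
m=cv2.inRange(hsv,(18,60,160),(35,190,255))
c,_=cv2.findContours(m,cv2.RETR_EXTERNAL,cv2.CHAIN_APPROX_NONE)
for q in c:
    if cv2.contourArea(q)<300: continue
    b=np.zeros_like(m);cv2.drawContours(b,[q],-1,1,-1); p=P[b>0]
    for nm,lo,hi in(('top',.0265,.05),('all',.012,.05)):
        g=p[(p[:,2]>lo)&(p[:,2]<hi)]
        if len(g)<50: continue
        r=cv2.minAreaRect((g[:,:2]*1000).astype(np.float32))
        print(nm,cv2.boundingRect(q),len(g),'z',np.median(g[:,2]).round(4),np.round(r[0],1),np.round(r[1],1),round(r[2],1))
E
python3 p.py .44 -.12 .22 61.5; python3 w.py pics/w1.png
```

```text
now [ 0.4407 -0.1198  0.221 ] yaw 61.2 xaxis [-0.     0.001 -1.   ] t 2.1833 w 0.0599 q7 1.19
[ 0.1  -0.06 -0.05] turn -0.3
--
top (526, 334, 34, 22) 237 z 0.0279 [802.6  96.7] [40.  17.4] 87.9
all (526, 334, 34, 22) 396 z 0.027 [803.4  97.4] [44.5 20.8] 87.6
top (140, 242, 50, 35) 870 z 0.0286 [ 448.2 -288.6] [50.6 29.9] 70.6
all (140, 242, 50, 35) 965 z 0.0285 [ 448.3 -288.5] [50.8 29.9] 70.6
top (273, 161, 27, 58) 1072 z 0.0287 [ 449.  -113.6] [29.6 49.5] 60.9
all (273, 161, 27, 58) 1253 z 0.0286 [ 441.9 -109.7] [29.6 65.7] 60.9
top (409, 26, 41, 35) 254 z 0.0469 [376.7  94.8] [15.3 13.3] 38.5
all (409, 26, 41, 35) 387 z 0.0337 [376.5  94.5] [15.9 13.9] 31.1
```

View pics/w1.png

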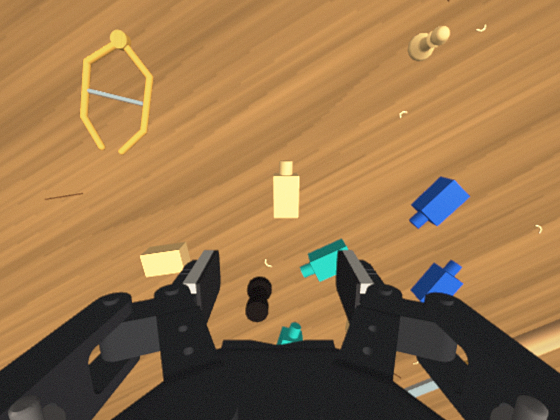

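The wrist view shows the spigoted cream blank at (286,195), spigot up, between the jaw lines. It measures (0.449,-0.1136) with its axis at 150.9°, which agrees with the first measurement. Descending now.

```bash
python3 p.py .449 -.1136 .075 60.9 .449 -.1136 .007 60.9
```

```text
now [ 0.4401 -0.1209  0.2208] yaw 60.9 xaxis [-0.001  0.    -1.   ] t 2.2333 w 0.0602 q7 1.19
[14.58  1.07  0.42] turn 0.0
--
[6.8 0.  0. ] turn -0.0
--
```

Emit:
carry_out(deltas="14.6 1.1 0.4 0 70;14.6 1.1 0.4 0 70;14.6 1.1 0.4 0 70;14.6 1.1 0.4 0 70;14.6 1.1 0.4 0 70")

```text
clock: 2.65
tcp_pos: [0.4441, -0.1152, 0.0701]
ee_rot: [0.181, 0.688, -0.181, 0.68]
force: [-0.2, 0.1, 0.1]
width: 0.0598
```

Emit:
carry_out(deltas="3 0 0 0 70;5 0 0 0 70;6.8 0 0 0 70;6.8 0 0 0 70;6.8 0 0 0 70")

```text
clock: 3.07
tcp_pos: [0.4435, -0.1168, 0.0028]
ee_rot: [0.182, 0.687, -0.183, 0.679]
force: [0.3, -0.4, 0.2]
width: 0.0603
```

Emit:
carry_out(deltas="0 0 0 0 20;0 0 0 0 10;0 0 0 0 10;0 0 0 0 10;0 0 0 0 10")

```text
clock: 3.48
tcp_pos: [0.4453, -0.1178, 0.0047]
ee_rot: [0.182, 0.686, -0.184, 0.68]
force: [-1.2, -0.7, 6.8]
width: 0.0294
```

Emit:
carry_out(deltas="0 0 0 0 10;-3 0 0 0 10;-6 0 0 0 10;-10 0 0 0 10;-13 0 0 0 10")

```text
clock: 3.9
tcp_pos: [0.447, -0.1177, 0.1376]
ee_rot: [0.182, 0.685, -0.184, 0.681]
force: [-0.5, -0.7, -0.1]
width: 0.0289
```

```bash
python3 p.py .449 -.1136 .21 60.9 .345 .345 .21 -90
```

```text
now [ 0.447  -0.1177  0.1376] yaw 60.0 xaxis [-0.005 -0.001 -1.   ] t 3.9 w 0.0289 q7 1.08
[-7.24  0.45 -0.03] turn -0.9
--
[ 0.    7.   -6.28] turn 30.2
[ 0.    2.9  -8.95] turn 30.2
[ 0.   -1.99 -9.19] turn 30.2
[ 0.   -6.34 -6.94] turn 30.2
[ 0.   -8.97 -2.81] turn 30.2
--
```

Blank B is gripped (width 29 mm). Carrying it to the tray, turning so the spigot points to +x.

```bash
python3 p.py .445 .09 .21 0 .345 .345 .21 -90
```

```text
now [ 0.447  -0.1177  0.1376] yaw 60.0 xaxis [-0.005 -0.001 -1.   ] t 3.9 w 0.0289 q7 1.08
[-3.62  8.94 -5.27] turn 30.0
[-3.62  5.11 -9.04] turn 30.0
--
[ 0.   -3.33 -8.5 ] turn 30.0
[ 0.   -7.14 -5.69] turn 30.0
[ 0.   -9.03 -1.36] turn 30.0
--
```

Emit:
carry_out(deltas="-3.6 8.9 -5.3 30 10;-3.6 8.9 -5.3 30 10;-3.6 8.9 -5.3 30 10;-3.6 8.9 -5.3 30 10;-3.6 8.9 -5.3 30 10")

```text
clock: 4.32
tcp_pos: [0.4464, -0.0118, 0.1753]
ee_rot: [0.353, 0.613, -0.354, 0.612]
force: [0.9, -0.2, 0.2]
width: 0.029
```

Emit:
carry_out(deltas="-3.6 5.1 -9 30 10;-3.6 5.1 -9 30 10;-3.6 5.1 -9 30 10;-3.6 5.1 -9 30 10;-3.6 5.1 -9 30 10")

```text
clock: 4.73
tcp_pos: [0.4459, 0.095, 0.2129]
ee_rot: [0.5, 0.499, -0.5, 0.501]
force: [-0.3, -0.1, -0.6]
width: 0.029
```

Emit:
carry_out(deltas="0 -3.3 -8.5 30 10;0 -3.3 -8.5 30 10;0 -3.3 -8.5 30 10;0 -3.3 -8.5 30 10;0 -3.3 -8.5 30 10")

```text
clock: 5.15
tcp_pos: [0.412, 0.1818, 0.2135]
ee_rot: [0.613, 0.353, -0.612, 0.354]
force: [0.5, -0.8, -0.1]
width: 0.0291
```

Emit:
carry_out(deltas="0 -7.1 -5.7 30 10;0 -7.1 -5.7 30 10;0 -7.1 -5.7 30 10;0 -7.1 -5.7 30 10;0 -7.1 -5.7 30 10")

```text
clock: 5.57
tcp_pos: [0.3778, 0.2688, 0.2141]
ee_rot: [0.684, 0.182, -0.682, 0.183]
force: [0.7, -0.3, -1.3]
width: 0.0288
```

Emit:
carry_out(deltas="0 -9 -1.4 30 10;0 -9 -1.4 30 10;0 -9 -1.4 30 10;0 -9 -1.4 30 10;0 -9 -1.4 30 10")

```text
clock: 5.98
tcp_pos: [0.3435, 0.3559, 0.2146]
ee_rot: [0.709, -0.001, -0.706, -0.001]
force: [0.0, -0.5, -0.6]
width: 0.0289
```

```bash
python3 p.py .345 .345 .21 -90
python3 - <<'E'
from m import *
f=frame('wrist'); save(f,'pics/w2.png'); P=cloud(f);P[f['z_map']<=0]=np.nan
p=P.reshape(-1,3); p=p[(p[:,1]>.3)&(p[:,1]<.39)&(p[:,2]<.15)]
for x in np.arange(.28,.58,.03):
    q=p[abs(p[:,0]-x)<.005]
    print(round(x,2),[(int(y*1000),int(1000*np.median(q[abs(q[:,1]-y)<.002][:,2]))) for y in np.arange(.304,.39,.004) if (abs(q[:,1]-y)<.002).sum()>1])
E
```

```text
now [0.3435 0.3559 0.2146] yaw -90.2 xaxis [ 0.004  0.001 -1.   ] t 5.9833 w 0.0289 q7 -2.6
[ 0.46  1.09 -0.15] turn -0.2
--
0.28 []
0.31 [(312, 116), (316, 117), (320, 112), (324, 108), (384, 10), (388, 10)]
0.34 [(312, 107), (316, 107), (320, 102), (324, 99), (328, 96), (332, 96), (336, 96), (340, 95), (372, 107), (376, 105), (384, 10), (388, 10)]
0.37 [(312, 96), (316, 98), (320, 94), (324, 90), (328, 86), (332, 86), (336, 86), (340, 86), (344, 86), (348, 86), (352, 86), (356, 86), (360, 86), (364, 89), (368, 93), (372, 97), (376, 97), (384, 10), (388, 10)]
0.4 [(312, 87), (316, 88), (320, 85), (324, 81), (328, 77), (332, 77), (336, 76), (340, 76), (344, 77), (348, 76), (352, 76), (356, 76), (360, 76), (364, 79), (368, 83), (372, 87), (376, 87), (384, 11), (388, 10)]
0.43 [(304, 10), (308, 10), (324, 111), (328, 111), (332, 111), (336, 109), (340, 66), (344, 66), (348, 67), (352, 67), (356, 111), (360, 111), (364, 111), (368, 111), (372, 11), (376, 10), (380, 10), (384, 11), (388, 10)]
0.46 [(304, 10), (308, 11), (324, 101), (328, 101), (332, 101), (336, 100), (340, 57), (344, 57), (348, 56), (352, 57), (356, 101), (360, 101), (364, 101), (368, 101), (372, 11), (376, 10), (380, 10), (384, 10), (388, 10)]
0.49 [(304, 10), (308, 10), (312, 10), (324, 91), (328, 91), (332, 91), (336, 89), (340, 47), (344, 47), (348, 47), (352, 47), (356, 91), (360, 91), (364, 91), (368, 91), (372, 10), (376, 10), (380, 10), (384, 10), (388, 10)]
0.52 [(304, 10), (308, 10), (312, 10), (336, 37), (340, 38), (344, 37), (348, 38), (352, 37), (372, 10), (376, 10), (380, 10), (384, 10), (388, 10)]
0.55 []
```

View pics/w2.png

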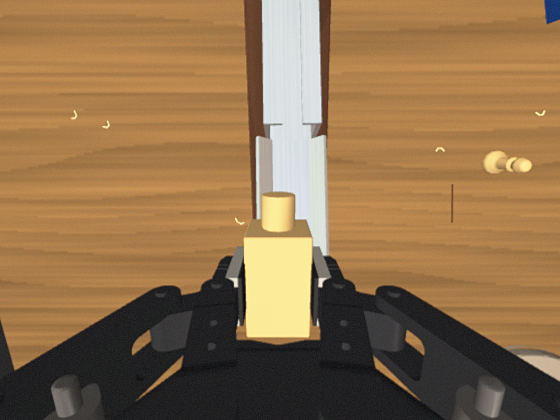

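The blank is held level with its spigot (278,205) pointing downhill to the tube mouth (288,125). The tray's middle line is y≈0.345 and its floor z≈0.094 at x=0.345, which fits the model. The TCP is 1 cm off in y, so I'll correct that and lower.

```bash
python3 p.py .345 .345 .15 -90 .345 .345 .111 -90
```

```text
now [0.3442 0.3547 0.2145] yaw -90.3 xaxis [ 0.004  0.    -1.   ] t 6.0333 w 0.0292 q7 -2.6
[ 6.45  0.97 -0.09] turn -0.3
--
[3.9 0.  0. ] turn -0.0
--
```

Emit:
carry_out(deltas="3 1 -0.1 0 10;6.4 1 -0.1 0 10;6.4 1 -0.1 0 10;6.4 1 -0.1 0 10;6.4 1 -0.1 0 10")

```text
clock: 6.45
tcp_pos: [0.346, 0.3456, 0.152]
ee_rot: [0.709, -0.001, -0.705, -0.003]
force: [1.2, 0.4, -0.0]
width: 0.0288
```

```bash
python3 p.py .345 .345 .111 -90
```

```text
now [0.346  0.3456 0.152 ] yaw -90.3 xaxis [ 0.006  0.002 -1.   ] t 6.45 w 0.0288 q7 -2.65
[4.1  0.06 0.1 ] turn -0.3
--
```

Emit:
carry_out(deltas="2 0 0.1 0 10;4 0 0.1 0 10;4 0 0.1 0 10;4 0 0.1 0 10;4 0 0.1 0 10")

```text
clock: 6.87
tcp_pos: [0.3462, 0.347, 0.1139]
ee_rot: [0.71, -0.0, -0.704, -0.003]
force: [-0.0, 0.3, -0.4]
width: 0.0293
```

Emit:
carry_out(deltas="0 0 0 0 40;0 0 0 0 50;0 0 0 0 55;0 0 0 0 55;0 0 0 0 55")

```text
clock: 7.28
tcp_pos: [0.3463, 0.347, 0.1142]
ee_rot: [0.71, -0.0, -0.704, -0.003]
force: [-1.1, 0.4, 0.3]
width: 0.0471
```

Emit:
carry_out(deltas="0 0 0 0 55;-3 0 0 0 60;-6 0 0 0 60;-9 0 0 0 60;-10 0 0 0 60")

```text
clock: 7.7
tcp_pos: [0.3468, 0.3487, 0.2183]
ee_rot: [0.712, 0.001, -0.702, -0.005]
force: [0.1, 1.0, 0.2]
width: 0.0511
```

```bash
python3 p.py .45 .1 .21 -60 .66 -.12 .21 -35
python3 - <<'E'
from h import *
f=frame('wrist'); save(f,'pics/w3.png')
E
```

```text
now [0.3468 0.3487 0.2183] yaw -90.3 xaxis [ 0.014  0.009 -1.   ] t 7.7 w 0.0511 q7 -2.58
[ 0.41 12.41 -5.23] turn -15.2
[ 0.41 13.34 -1.8 ] turn -15.2
--
[ 0.    9.85 -2.4 ] turn -8.3
[ 0.   10.09 -0.94] turn -8.3
[ 0.   10.12  0.53] turn -8.3
--
```

View pics/w3.png

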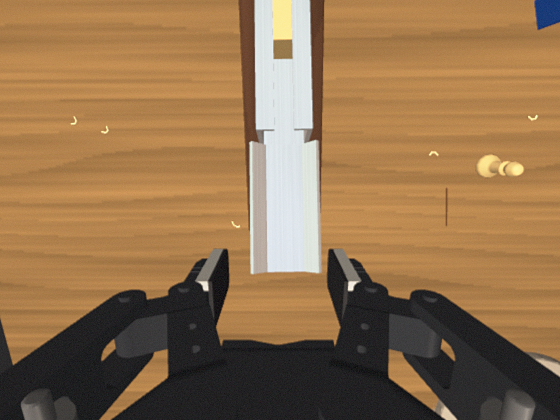

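The blank has slid down the tube: it shows through the slot at (283,20), and the tray is empty. Now to the far blank.

Emit:
carry_out(deltas="0.4 12.4 -5.2 -15.2 70;0.4 12.4 -5.2 -15.2 70;0.4 12.4 -5.2 -15.2 70;0.4 12.4 -5.2 -15.2 70;0.4 12.4 -5.2 -15.2 70")

```text
clock: 8.17
tcp_pos: [0.4002, 0.2177, 0.2122]
ee_rot: [0.706, 0.089, -0.697, 0.087]
force: [0.4, -0.4, 0.0]
width: 0.0596
```

Emit:
carry_out(deltas="0.4 13.3 -1.8 -15.2 70;0.4 13.3 -1.8 -15.2 70;0.4 13.3 -1.8 -15.2 70;0.4 13.3 -1.8 -15.2 70;0.4 13.3 -1.8 -15.2 70")

```text
clock: 8.58
tcp_pos: [0.4515, 0.0862, 0.2065]
ee_rot: [0.688, 0.176, -0.681, 0.177]
force: [-0.1, 0.8, -0.9]
width: 0.0596
```

Emit:
carry_out(deltas="0 9.8 -2.4 -8.3 70;0 9.8 -2.4 -8.3 70;0 9.8 -2.4 -8.3 70;0 9.8 -2.4 -8.3 70;0 9.8 -2.4 -8.3 70")

```text
clock: 9.0
tcp_pos: [0.5196, 0.0117, 0.2055]
ee_rot: [0.673, 0.225, -0.668, 0.225]
force: [-0.2, 0.6, -1.0]
width: 0.0596
```

Emit:
carry_out(deltas="0 10.1 -0.9 -8.3 70;0 10.1 -0.9 -8.3 70;0 10.1 -0.9 -8.3 70;0 10.1 -0.9 -8.3 70;0 10.1 -0.9 -8.3 70")

```text
clock: 9.42
tcp_pos: [0.5869, -0.0619, 0.2049]
ee_rot: [0.655, 0.273, -0.65, 0.272]
force: [-0.8, 0.1, -0.1]
width: 0.06
```

Emit:
carry_out(deltas="0 10.1 0.5 -8.3 70;0 10.1 0.5 -8.3 70;0 10.1 0.5 -8.3 70;0 10.1 0.5 -8.3 70;0 10.1 0.5 -8.3 70")

```text
clock: 9.83
tcp_pos: [0.6546, -0.1339, 0.2043]
ee_rot: [0.633, 0.321, -0.629, 0.319]
force: [-1.0, 0.9, 0.1]
width: 0.0597
```

```bash
python3 w.py pics/w4.png; python3 p.py .669 -.1055 .075 -35 .669 -.1055 .007 -35
```

```text
top (319, 294, 31, 40) 462 z 0.0287 [ 621.6 -301.7] [31.9 28.8] 83.4
all (319, 294, 31, 40) 605 z 0.0284 [ 621.6 -301.7] [31.9 28.8] 83.4
top (259, 129, 30, 63) 1269 z 0.0288 [ 668.7 -104.6] [49.9 30. ] 56.2
all (259, 129, 30, 63) 1477 z 0.0287 [673.1 -98. ] [65.7 30. ] 56.3
all (310, 0, 28, 21) 346 z 0.0229 [802.4  -6.7] [19.  20.6] 87.3
now [ 0.6544 -0.1328  0.2046] yaw -36.1 xaxis [ 0.004  0.006 -1.   ] t 9.8833 w 0.0602 q7 -0.66
[12.96 -0.43 -3.06] turn -1.1
--
[6.8 0.  0. ] turn -0.0
--
```

View pics/w4.png

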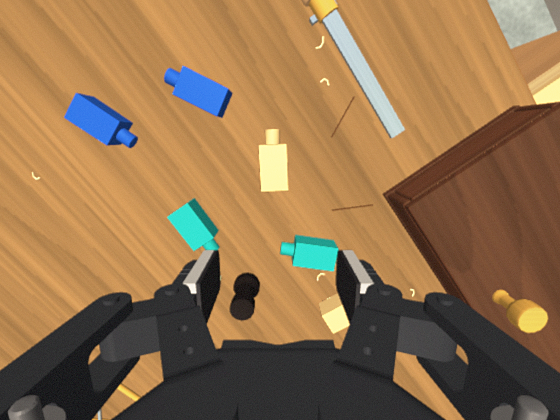

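The spigoted cream blank is at (273,160), spigot up, measuring (0.669,-0.105) with axis 56.3°. The fingers are clear of the turquoise one (315,253) and the rook (245,295). Descending.

Emit:
carry_out(deltas="13 -0.4 -3.1 -2.4 70;13 -0.4 -3.1 -2.4 70;13 -0.4 -3.1 -2.4 70;13 -0.4 -3.1 -2.4 70;13 -0.4 -3.1 -2.4 70")

```text
clock: 10.3
tcp_pos: [0.6666, -0.1005, 0.0719]
ee_rot: [0.623, 0.338, -0.622, 0.332]
force: [0.6, 0.1, 1.0]
width: 0.0598
```

```bash
python3 p.py .669 -.105 .007 -33.7
```

```text
now [ 0.6666 -0.1005  0.0719] yaw -33.4 xaxis [-0.004  0.008 -1.   ] t 10.3 w 0.0598 q7 -0.72
[6.49 0.45 0.24] turn 0.3
--
```

Emit:
carry_out(deltas="3 0.4 0.2 0 70;5 0.4 0.2 0 70;6.4 0.4 0.2 0 70;6.4 0.4 0.2 0 70;6.4 0.4 0.2 0 70")

```text
clock: 10.72
tcp_pos: [0.6694, -0.104, 0.0095]
ee_rot: [0.623, 0.338, -0.622, 0.332]
force: [0.4, 0.1, -0.2]
width: 0.06
```

Emit:
carry_out(deltas="0 0 0 0 20;0 0 0 0 10;0 0 0 0 10;0 0 0 0 10;0 0 0 0 10")

```text
clock: 11.13
tcp_pos: [0.6714, -0.1041, 0.0122]
ee_rot: [0.625, 0.337, -0.621, 0.333]
force: [-0.5, 0.4, 6.1]
width: 0.0288
```

Emit:
carry_out(deltas="0 0 0 0 10;-3 0 0 0 10;-7 0 0 0 10;-11 0 0 0 10;-15 0 0 0 10")

```text
clock: 11.55
tcp_pos: [0.6705, -0.1051, 0.1638]
ee_rot: [0.624, 0.337, -0.621, 0.333]
force: [0.8, 0.2, -0.9]
width: 0.0285
```

```bash
python3 p.py .45 .1 .215 -60 .345 .345 .215 -90
```

```text
now [ 0.6705 -0.1051  0.1638] yaw -33.4 xaxis [ 0.002  0.008 -1.   ] t 11.55 w 0.0285 q7 -0.68
[-1.71 -9.9  -1.66] turn 8.9
[ -1.71 -10.04  -0.12] turn 8.9
[-1.71 -9.94  1.43] turn 8.9
--
[  0.   -13.23  -1.58] turn 15.0
[  0.   -13.19   1.9 ] turn 15.0
--
```

Emit:
carry_out(deltas="-1.7 -9.9 -1.7 8.9 10;-1.7 -9.9 -1.7 8.9 10;-1.7 -9.9 -1.7 8.9 10;-1.7 -9.9 -1.7 8.9 10;-1.7 -9.9 -1.7 8.9 10")

```text
clock: 11.97
tcp_pos: [0.5968, -0.0356, 0.1821]
ee_rot: [0.648, 0.288, -0.644, 0.285]
force: [-0.6, -0.1, -0.5]
width: 0.0288
```

Emit:
carry_out(deltas="-1.7 -10 -0.1 8.9 10;-1.7 -10 -0.1 8.9 10;-1.7 -10 -0.1 8.9 10;-1.7 -10 -0.1 8.9 10;-1.7 -10 -0.1 8.9 10")

```text
clock: 12.38
tcp_pos: [0.5239, 0.0316, 0.1996]
ee_rot: [0.669, 0.237, -0.664, 0.234]
force: [0.2, -0.6, 0.1]
width: 0.0286
```

Emit:
carry_out(deltas="-1.7 -9.9 1.4 8.9 10;-1.7 -9.9 1.4 8.9 10;-1.7 -9.9 1.4 8.9 10;-1.7 -9.9 1.4 8.9 10;-1.7 -9.9 1.4 8.9 10")

```text
clock: 12.8
tcp_pos: [0.4519, 0.0989, 0.217]
ee_rot: [0.685, 0.185, -0.68, 0.182]
force: [0.1, -0.5, -0.3]
width: 0.0285
```

Emit:
carry_out(deltas="0 -13.2 -1.6 15 10;0 -13.2 -1.6 15 10;0 -13.2 -1.6 15 10;0 -13.2 -1.6 15 10;0 -13.2 -1.6 15 10")

```text
clock: 13.22
tcp_pos: [0.3996, 0.2249, 0.2175]
ee_rot: [0.703, 0.097, -0.698, 0.092]
force: [0.9, 0.4, 0.1]
width: 0.0286
```

```bash
python3 p.py .345 .345 .215 -90
```

```text
now [0.3996 0.2249 0.2175] yaw -74.6 xaxis [ 0.006  0.009 -1.   ] t 13.2167 w 0.0286 q7 -1.96
[  0.25 -13.03   2.08] turn 15.4
--
```

Emit:
carry_out(deltas="0.2 -13 2.1 15.4 10;0.2 -13 2.1 15.4 10;0.2 -13 2.1 15.4 10;0.2 -13 2.1 15.4 10;0.2 -13 2.1 15.4 10")

```text
clock: 13.63
tcp_pos: [0.3441, 0.3495, 0.2165]
ee_rot: [0.709, 0.006, -0.705, -0.003]
force: [0.0, 0.4, -0.6]
width: 0.0288
```

Emit:
carry_out(deltas="3 0 0 0 10;6 0 0 0 10;6 0 0 0 10;6 0 0 0 10;6 0 0 0 10")

```text
clock: 14.05
tcp_pos: [0.3464, 0.3499, 0.1573]
ee_rot: [0.709, 0.006, -0.705, -0.004]
force: [-0.3, 0.8, 0.1]
width: 0.0288
```

```bash
python3 p.py .345 .345 .118 -90;python3 - <<'E'
from h import *
f=frame('wrist'); save(f,'pics/w5.png')
E
```

```text
now [0.3464 0.3499 0.1573] yaw -89.9 xaxis [ 0.005  0.014 -1.   ] t 14.05 w 0.0288 q7 -2.63
[3.93 0.49 0.14] turn 0.1
--
```

View pics/w5.png

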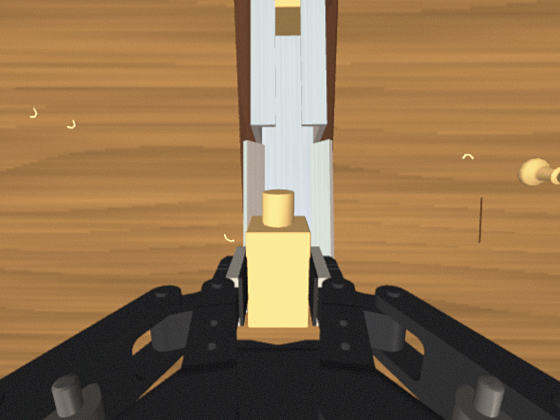

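The second blank is held square, spigot (278,205) downhill and in line with the tray. The first is still in the tube (288,5). Lowering and releasing.

Emit:
carry_out(deltas="2 0.5 0.1 0 10;3.9 0.5 0.1 0 10;3.9 0.5 0.1 0 10;3.9 0.5 0.1 0 10;3.9 0.5 0.1 0 10")

```text
clock: 14.52
tcp_pos: [0.3466, 0.3471, 0.1205]
ee_rot: [0.71, 0.007, -0.704, -0.005]
force: [-0.5, -0.7, -0.4]
width: 0.0286
```

Emit:
carry_out(deltas="0 0 0 0 40;0 0 0 0 50;0 0 0 0 55;0 0 0 0 55;0 0 0 0 55")

```text
clock: 14.93
tcp_pos: [0.3468, 0.3472, 0.1208]
ee_rot: [0.71, 0.007, -0.704, -0.005]
force: [-0.2, -1.7, 0.3]
width: 0.0467
```

Emit:
carry_out(deltas="0 0 0 0 55;-3 0 0 0 60;-6 0 0 0 60;-9 0 0 0 60;-10 0 0 0 60")

```text
clock: 15.35
tcp_pos: [0.3472, 0.3475, 0.2249]
ee_rot: [0.712, 0.009, -0.702, -0.007]
force: [0.1, 1.3, 0.5]
width: 0.0512
```

Emit:
carry_out(deltas="0 0 0 0 60;0 0 0 0 60;0 0 0 0 60;0 0 0 0 60;0 0 0 0 60")

```text
clock: 15.77
tcp_pos: [0.3465, 0.3468, 0.2234]
ee_rot: [0.711, 0.008, -0.703, -0.006]
force: [0.1, 0.2, -0.9]
width: 0.0509
```

Run:
```python
from h import *
w=frame('wrist');s=frame('scene')
cv2.imwrite('pics/end.png',np.hstack([w['img'][:300,150:430,::-1],cv2.resize(s['img'][130:330,80:480,::-1],(500,300))]))
# slot: blank tops (cream) along chute axis y~.346
for f in (w,s):
    P=cloud(f);P[f['z_map']<=0]=np.nan; hsv=cv2.cvtColor(f['img'],cv2.COLOR_RGB2HSV)
    m=cv2.inRange(hsv,(15,60,120),(35,200,255))>0
    p=P[m]; p=p[(abs(p[:,1]-.346)<.02)&(p[:,2]>.02)&(p[:,2]<.13)&(p[:,0]>.28)&(p[:,0]<.6)]
    if len(p):
        d=np.array([.5445,.345,.03]);c,sn=np.cos(np.radians(18)),np.sin(np.radians(18))
        q=p-d; sx=-q[:,0]*c+q[:,2]*sn; sz=q[:,0]*sn+q[:,2]*c
        h=np.histogram(sx,np.arange(0,.16,.008)); print(len(p),sx.min().round(3),sx.max().round(3),'z',np.percentile(sz,[5,50,95]).round(3),h[0])
st=ctrl.observe(); print(st['clock'],st['force'],st['width'])
```

```text
2335 0.024 0.129 z [0.016 0.03  0.031] [  0   0   0 137 165 159 171 282 142  50 162 166 169 172 168 168 224   0
   0]
429 0.004 0.144 z [0.021 0.03  0.035] [ 6 38 33 28 31 27 33 21 11 35 25 30 27 29 29 21  2  2  1]
15.8667 [ 0.09583082 -0.25883378 -0.03311167] 0.05109971793646029
```

View pics/end.png

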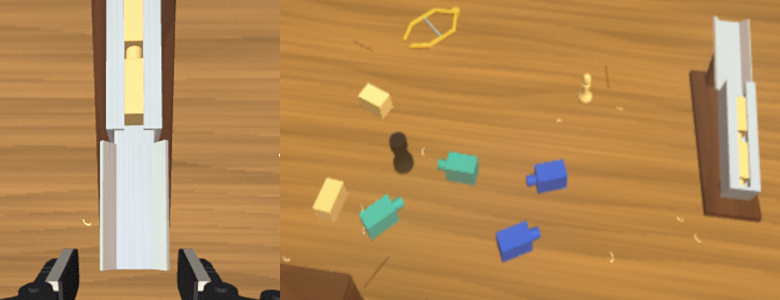

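Both blanks are nose to tail in the tube, with the upper one's tail at about 129 mm (132 expected). The rook is standing at (401,150), and the gripper is clear.

```bash
python3 -c "
from cell import ctrl
print(ctrl.sign_off())"
```

```text
the job is handed in; nothing more can be done
None
```

I loaded both spigoted boxwood blanks into the chute, first the one nearer the robot and then the farther one. Both went in with the spigot end downhill. I handed the job in at about 16 s of the 64 s allowed.

**Last checks:**
- **Blanks:** they rest nose to tail in the tube. The upper one's tail is at about 129 mm, against 132 mm expected and within the 2 mm calibration plus my measuring error. Their tops are 30 mm above the tube floor, as they should be.
- **Surroundings:** the rook is standing, and the look-alikes and plain blanks were not touched.
- **Robot:** the gripper is open and clear of everything, with no outside force on it.

**Disagreements:**
- **Chute direction:** the text puts the chute's low end to the robot's left. Measured, the chute stands on the robot's left and slopes down away from it. I followed the measurement.
- **Tool tilt:** the tool drifted about 1° off vertical during the moves. This did no harm.

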